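Third hand for a letter rack

ROBOT

A 7-joint arm with a two-finger parallel gripper is mounted at the origin on the work surface. World frame = base frame: x ahead of the robot, y to its left, z up, the work surface at z = 0. Lengths are in m, angles in rad, forces in N, time in s.
With the tool pointing down it reaches from about 0.4 to 0.925 m from the base axis. Payload 5.6 kg.
Tool frame: the origin (TCP) lies at the very end of the fingers, on their centre line; the grasp point (between the pads) lies 19 mm behind it; x points along the fingers, z is the direction in which the jaws open and shut, and the axes are right-handed (so a half turn about x gives the same grasp; the last joint's range is limited). The gripper opens to 85 mm and grips with 20 to 120 N. Pads are 22 mm wide; open, the fingers measure 114 mm over their backs; the gripper's body (76 mm by 85 mm) begins 54 mm behind the grasp point. The pads swing forward as they close: fully open they stand 13 mm farther back than shut.
Start: joints at [-1.381, 0.468, -0.012, 1.603, 0.006, 1.071, -0.056], TCP at [0.15, 0.632, 0.231] pointing down, gripper open.
Joint ranges: [-2.53, 2.53], [-0.31, 2.02], [-1.57, 1.55], [0.28, 2.44], [-1.29, 4.43], [0.15, 1.84], [-2.92, 2.92]. Speed limits (rad/s): [2.57, 2.57, 3.14, 3.14, 3.14, 3.14, 3.14].

INTERFACE

Orientations are given as a unit quaternion [w, x, y, z].
In Python, from station import robot gives the robot as it stands.
- The arm moves only by the tool apply_moves, never from a script. Its argument "moves" is a list that holds one entry, the list of rows, each a list of 7 numbers: the shift along the tool's x, y, z in cm, then the turn, a rotation vector about the tool's x, y, z in degrees, then the opening, from 0 (shut) to 1 (fully open). In form: [[[x, y, z, rx, ry, rz, claw], ...]]. A call has 1 to 12 rows; each row shifts and turns the pose as measured when the row begins, along the tool's axes as they then stand; what a row does not reach is not made up. A row lasts 1/12 s, in which the tool goes at most 41.7 mm and 7.16 degrees, less where a joint would pass 70% of its speed; a pose out of reach is approached as far as the arm can. A call is refused whole if a number of a shift passes 4.17 or a number of a turn 7.16, either way. A call with a gripper value outside its range is refused whole. The fingers move at their own pace and stop on an object; "newtons" is the grip in N (left out, the last holds). Time passes only in rows, so rows that do not move let the fingers close. It gives the time, the measured TCP pose, the force and the opening at its end, in the units of the state.
- robot.read_state(): the state, without advancing time (a new reading comes with each control period).
- robot.snapshot(name): name is "scene" or "top"; returns (picture, depth): 420x560x3 uint8, blue, green, red; 420x560 float32, m along the optical axis (not along the pixel's ray), 0 where there is no reading.
- robot.camera_model(name): a dict with "camera_matrix" (3x3 intrinsics, pixels), "k1" (the pictures are not rectified: a ray, as slopes to the right and down, at radius r is drawn at 1 + k1 r^2 times it, then the intrinsics apply), "rvec" (rotation vector, rad) and "tvec" (3), from world to camera coordinates, as OpenCV has them. Camera axes: x right, y down, z forward; pixel columns grow to the right and rows downward; lengths in m; the calibration is good to about 2 mm. A picture is of the moment at which its call begins. camera_model takes no time and is no camera call.
- robot.sign_off(): hands the job in, once; it reports no verdict.
The state is a dict: "time_s": time; "joints": joint angles; "qd": joint speeds; "effort": joint torques, N m; "ee_pos": TCP position; "eef_rot": TCP orientation; "wrist_force": force on the tool from outside, world axes, zero at the start; "moment": the same for the moment, N m; "opening": finger opening in m.
Only numpy, scipy, OpenCV 4.12 (cv2) and the standard library are available. Lean on these libraries where they do the work, as an engineer would, in place of code of your own. Each camera call takes 0.05 s, during which the arm holds its last target. There are 200 camera calls.

TASK

I am putting a letter rack together and need a third hand while I drive the screw: first move the pepper mill out of the way and stand it upright on the round cork mat, then bring the oak foot and press its flat end squarely against the middle of the upright oak board, the foot flat on the sideboard, with a steady push of about 9 newtons. Do not shove the sprung board to the end of its travel, do not knock the mill over and leave everything else where it is. Keep pressing for three seconds or more and finish while still holding the foot there with that push: do not let go.

Things in the scene. Friction and masses are not known exactly. Their poses are not given: they have to be found in the camera images.
- mill_mid (a point): Middle (half-way up, 47.5 mm above its underside) of the stainless steel pepper mill: a loose upright cylinder 46 mm in diameter up to 70 mm, then a narrower collar and a domed top, 95 mm tall in all, about 240 g. It starts standing in front of the board, just where the foot has to go. z is its upright axis.
- mat_top (a point): Centre of the top face of the round cork mat, 120 mm in diameter and 5 mm thick, fixed to the sideboard, left or right of the board. z is up.
- foot_mid (a point): Centre of the oak foot (25 mm above its underside): a loose plain oak block 110 mm long (x), 44 mm wide (y), 50 mm tall, about 160 g, lying flat on the sideboard, left or right of the board. One end is flat (at +x), the other is rounded to a 22 mm radius (at -x). It is gripped across its 44 mm width.
- foot_end (a point): Centre of the foot's flat end face, 55 mm along +x from the foot's centre and 25 mm above its underside; x points out of that end.
- board_face (a point): Point on the front face of the upright oak board, on its middle line, 25 mm above the sideboard (a small dark hole; a dark line on the top edge also marks the middle). It moves with the board. x points level into the board, along its travel; y along the board; z up. The board is 150 mm wide, 15 mm thick, its lower edge 3 mm and its top 80 mm above the sideboard.
- jig: Low grey steel bracket fixed to the sideboard behind the oak board, which it carries on two guide rods with springs; 170 mm wide, 68 mm high. Origin: on the sideboard, under the middle of the board's front face when the board is at rest; same axes as the board. The bracket's base lies 55 to 140 mm along +x.
- board (a joint): How far the sprung board has been pushed back along its travel (m): 0 at rest, end stop at 0.042. Its springs resist with 500 N per metre, that is 2 mm per newton: a push of 9 N moves it back 18 mm.
- barrel: Bystander: red ceramic biscuit barrel, 132 mm in diameter, 178 mm tall; origin under its centre.
- can: Bystander: green plastic toy watering can, body 92 mm in diameter, 117 mm tall over the handle, spout reaching 110 mm along its x; origin under its centre.
- tealight: Bystander: empty glass tealight holder, 60 mm in diameter, 45 mm tall; origin under its centre.
- tripod: Bystander: aluminium camera tripod head with a locking lever, about 60 mm across, 101 mm tall; origin under its centre.
- dish: Bystander: white ceramic dish, 90 mm in diameter, 30 mm tall; origin under its centre.
- driver: Bystander: screwdriver lying on the sideboard; its length is along x.
Mind the look-alikes: they are no part of the job. Of the things that look like the part that bears mat_top, the largest one is meant. What is meant by the part that bears foot_mid is not turquoise, and is the larger of those in its own colour.

How it is judged:
On the way, in this order (a step that is already met when the one before it is completed fails the run):
1. the pepper mill stands upright on the cork mat, let go (horizontal distance between mill_mid and mat_top below 0.035 m and angle between mill_mid's own z axis and vertical below 0.1 rad and z of mill_mid in the frame of mat_top between 0.042 and 0.053 m and contact force between each of the arm, the fingers and mill below 0.05 N), for 0.2 s.
2. the foot's flat end is pressed squarely on the middle of the board with 5 to 13 N for 2 s (contact force between foot and jig between 5 and 13 N and x of foot_end in the frame of board_face between -0.004 and 0.004 m and y of foot_end in the frame of board_face between -0.012 and 0.012 m and z of foot_end in the frame of board_face between -0.006 and 0.006 m and angle between the x axis of foot_end and the x axis of board_face, either way round below 0.07 rad and contact force between the fingers and foot above 2 N), for 2 s.
At the end, for the whole second after the job is handed in: Mill upright on the mat within 35 mm of its centre, untouched; fingers still on the foot, its flat end against the board within 4 mm, within 12 mm of the middle, square to 4 degrees, flat on the sideboard within 6 mm, at rest, pressing with 5 to 13 N (all of step 1 and all of step 2 and linear speed of foot below 0.01 m/s and velocity of joint board between -0.01 and 0.01 m/s); the arm keeps its last pose, push and grip.
It fails at once if the board is pushed nearly to the end of its travel (over 37 mm) (value of joint board above 0.037 m).
It fails at once if the pepper mill is knocked over (angle between mill_mid's own z axis and vertical above 0.6 rad).
It fails at once if a bystander (barrel, watering can, tealight holder, tripod head, dish or screwdriver) is moved by more than 30 mm (distance of any of barrel, can, tealight, tripod, dish, driver from where it was at the start of the episode above 0.03 m).
It also fails if it takes over 64 s, if anything falls off the work surface, if the arm or the gripper's body presses on something with over 40 N, if the wrist force passes 120 N, or if a joint passes its speed limit or range.

## Working session

There is one attempt and no reset: what is moved stays moved. The work goes in short steps, Python scripts to look and compute and a tool call to move; the robot and the scene stay as the last step left them, time stands still between calls to the robot, and variables do not carry over. Pictures are saved under pics/ and viewed, about 8 in all and at most 12, crops included, and the job is handed in when it is done.

Besides the shell and the picture viewer there is one more tool, called after "Call:" by a JSON object that holds its "op" and its "data", one argument or row to a line. apply_moves: Moves the arm, as the interface text tells. Its arguments: {"type":"object","properties":{"moves":{"type":"array","items":{"type":"array","items":{"type":"array","items":{"type":"number"}}}},"newtons":{"type":"number"}},"required":["moves"]}

```bash
mkdir -p pics; ls
cat > h.py <<'E'
import numpy as np, cv2
from station import robot
def cam(n):
    c=robot.camera_model(n); R=cv2.Rodrigues(np.array(c["rvec"],float))[0]
    return np.array(c["camera_matrix"],float),float(c["k1"]),R,np.array(c["tvec"],float).ravel()
def rays(n,uv):
    K,k,R,t=cam(n); uv=np.asarray(uv,float).reshape(-1,1,2)
    p=cv2.undistortPoints(uv,K,np.array([k,0,0,0,0.])).reshape(-1,2)
    return np.c_[p,np.ones(len(p))],R,t
def onplane(n,uv,z):
    d,R,t=rays(n,uv); o=-R.T@t; w=d@R
    return o+w*((z-o[2])/w[:,2])[:,None]
def cloud(n,D):
    h,w=D.shape; v,u=np.mgrid[:h,:w]
    d,R,t=rays(n,np.c_[u.ravel(),v.ravel()])
    return ((d*D.reshape(-1,1)-t)@R).reshape(h,w,3)
E
python3 - <<'E'
from h import *
for n in("scene","top"):
    p,d=robot.snapshot(n); cv2.imwrite(f"pics/{n}0.png",p); np.save(n+"0.npy",d); print(n,robot.camera_model(n),(d>0).mean())
print(robot.read_state())
E
```

```text
pics
scene {'camera_matrix': array([[385.86132219,   0.        , 287.108085  ],
       [  0.        , 385.86132219, 209.76673127],
       [  0.        ,   0.        ,   1.        ]]), 'k1': 0.01739465059508075, 'rvec': array([ 0.94230433,  2.71852516, -0.74186584]), 'tvec': array([ 0.41649585, -0.27395634,  1.18997298])} 0.9961522108843538
top {'camera_matrix': array([[382.9794139 ,   0.        , 277.10701843],
       [  0.        , 382.9794139 , 217.23939809],
       [  0.        ,   0.        ,   1.        ]]), 'k1': -0.10551935047058583, 'rvec': array([ 2.17825855, -2.2069996 ,  0.11018669]), 'tvec': array([-0.00845225,  0.54038766,  0.94026954])} 0.9962457482993198
{'time_s': 0.1, 'joints': array([-1.38102098,  0.46833088, -0.0116096 ,  1.60354506,  0.00604325,
        1.07140778, -0.05631868]), 'qd': array([ 0.00071966, -0.0011929 ,  0.00018237, -0.00114498,  0.00019594,
       -0.00030302, -0.00160959]), 'effort': array([ 1.06001477e-03, -5.33521807e+01,  2.13307736e-02, -2.51963675e+01,
        1.14389352e-02,  4.28537329e-03,  2.03596329e-05]), 'ee_pos': array([0.14989501, 0.63195262, 0.2304009 ]), 'eef_rot': array([ 0.55426783, -0.43894334,  0.55511615,  0.43813466]), 'wrist_force': array([ 0.10435412, -0.62154684,  0.44828786]), 'moment': array([ 0.00327092, -0.00293612, -0.0195016 ]), 'opening': 0.08563863958099542}
```

View pics/top0.png

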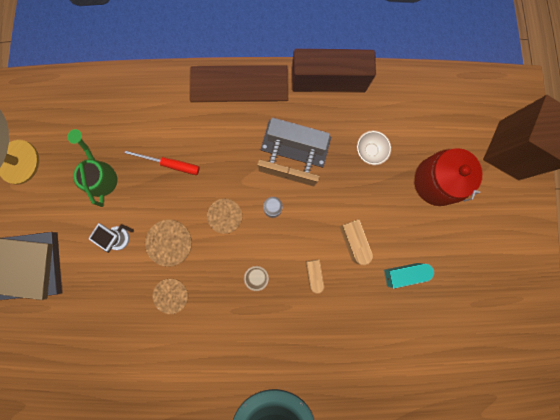

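View pics/scene0.png

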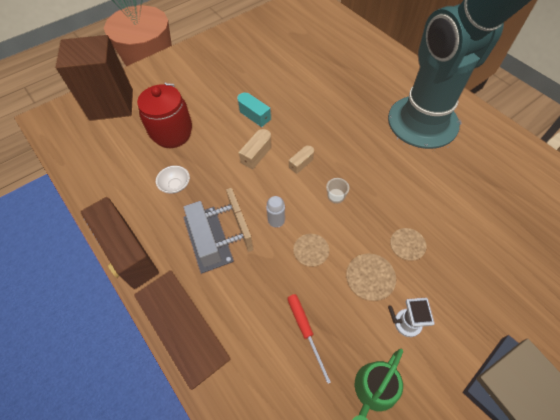

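The top view shows the mill at (272,206), the largest mat at (168,242), the oak foot at (358,242) with its rounded end at the bottom, and the board at (288,172). The scene view agrees.

Run:
```python
from h import *
p=cv2.imread("pics/top0.png"); D=np.load("top0.npy"); C=cloud("top",D)
K=cam("top"); print("table z",np.median(C[300:340,330:380,2]))
Z=C[...,2]
def comp(m,seed,name):
    n,l,s,c=cv2.connectedComponentsWithStats(m.astype(np.uint8))
    k=l[seed[1],seed[0]]; mm=l==k
    r=cv2.minAreaRect(np.argwhere(mm)[:,::-1].astype(np.float32))
    P=C[mm]; q=cv2.minAreaRect(P[:,:2].astype(np.float32))
    print(name,k,mm.sum(),"mean",P.mean(0).round(4),"rect",np.round(q[0],4),np.round(q[1],4),round(q[2],1)); return mm
comp((Z>.04)&(Z<.062),(358,242),"foot")
comp((Z>.03)&(Z<.07),(316,277),"small")
m=comp((Z>.05),(272,206),"mill")
print("mill top",C[m][C[m][:,2]>.085].mean(0) if (C[m][:,2]>.085).any() else C[m][:,2].max())
b=comp((Z>.073)&(Z<.09),(275,169),"board")
x=C[b]; ys=x[:,1]
hs=cv2.cvtColor(p,cv2.COLOR_BGR2HSV)
m=comp((Z>.003)&(Z<.009),(168,242),"mat(z)")
x=hs[...,:]; print("mat hsv",x[242,168],x[300,250])
cv2.imwrite("pics/c1.png",cv2.resize(p[110:280,225:395],None,fx=3.5,fy=3.5,interpolation=cv2.INTER_CUBIC))
s=cv2.imread("pics/scene0.png"); cv2.imwrite("pics/c2.png",cv2.resize(s[170:285,165:310],None,fx=5,fy=5,interpolation=cv2.INTER_CUBIC))
```

```text
table z 0.0006360830485638515
foot 15 802 mean [ 0.4747 -0.2109  0.0502] rect [ 0.4734 -0.2124] [0.1081 0.0454] 19.5
small 41 390 mean [ 0.393  -0.1058  0.0371] rect [ 0.3921 -0.1056] [0.0776 0.0324] 8.9
mill 360 299 mean [ 0.5609 -0.0044  0.0874] rect [ 0.562  -0.0049] [0.0429 0.0431] 89.1
mill top [ 0.56258389 -0.00463948  0.09134057]
board 14 419 mean [ 0.6474 -0.0426  0.0802] rect [ 0.6481 -0.0431] [0.1496 0.016 ] 74.0
mat(z) 3958 1589 mean [0.4799 0.2629 0.0059] rect [0.4803 0.2651] [0.1196 0.1242] 3.5
mat hsv [ 15 131 175] [ 14 167 156]
```

Run:
```python
import cv2,numpy as np
a=cv2.imread("pics/c1.png");b=cv2.imread("pics/c2.png")
print(a.shape,b.shape)
b=cv2.resize(b,(400,317)); a=cv2.resize(a,(400,400))
o=np.zeros((400,800,3),np.uint8);o[:,:400]=a;o[:317,400:]=b
cv2.imwrite("pics/c3.png",o)
```

```text
(595, 595, 3) (575, 725, 3)
```

View pics/c1.png

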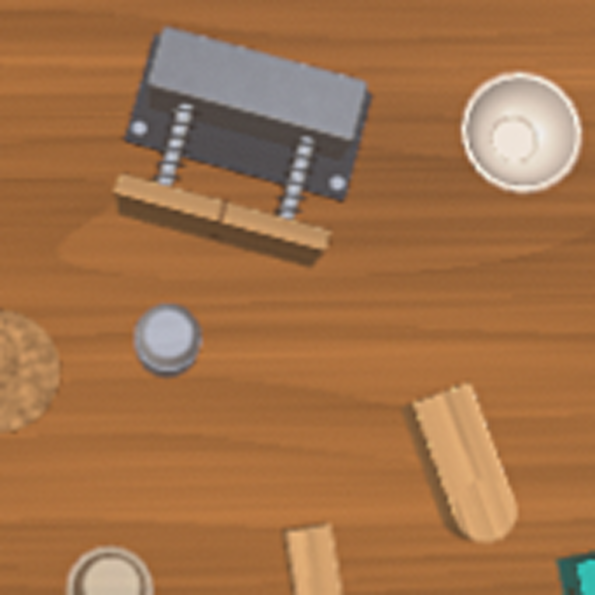

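```bash
cat >> h.py <<'E'
from scipy.spatial.transform import Rotation as Ro
def goto(pos,yaw,s=None):
    "tool-axis shift (cm) and turn (deg) to bring TCP to pos with tool y..: jaw axis z at world angle yaw (mod 180)"
    s=s or robot.read_state(); q=np.array(s["eef_rot"]); R=Ro.from_quat(q[[1,2,3,0]])
    best=None
    for a in (yaw,yaw+180):
        r=np.radians(a); x=np.array([0,0,-1.]); z=np.array([np.cos(r),np.sin(r),0]); M=np.c_[x,np.cross(z,x),z]
        T=Ro.from_matrix(M); v=(R.inv()*T).as_rotvec(degrees=True)
        if best is None or np.linalg.norm(v)<np.linalg.norm(best[0]): best=(v,T)
    d=np.array(pos)-s["ee_pos"]
    print("t",s["time_s"],"pos",np.round(s["ee_pos"],4),"open",round(s["opening"],4),"F",np.round(s["wrist_force"],1))
    print("jaw yaw",np.degrees(np.arctan2(*R.as_matrix()[1::-1,2])).round(1),"turn",best[0].round(2),"shift now",(R.inv().apply(d)*100).round(2),"shift after turn",(best[1].inv().apply(d)*100).round(2), "j7",s["joints"][6].round(2))
E
python3 - <<'E'
from h import *
p=cv2.imread("pics/top0.png"); C=cloud("top",np.load("top0.npy")); Z=C[...,2]
n,l,s,c=cv2.connectedComponentsWithStats(((Z>.073)&(Z<.09)).astype(np.uint8)); P=C[l==l[169,275]]
g=cv2.fitLine(P[:,:2].astype(np.float32),cv2.DIST_L2,0,.01,.01).ravel(); print("board dir",np.degrees(np.arctan2(g[1],g[0])),g[2:])
# jig rear block direction as a check
for z0,z1,sd in((.06,.072,(297,137)),):
    m=(Z>z0)&(Z<z1); n,l,s,c=cv2.connectedComponentsWithStats(m.astype(np.uint8)); k=l[sd[1],sd[0]]; P=C[l==k]; print(k,len(P),cv2.minAreaRect(P[:,:2].astype(np.float32)))
# mark on top edge: pixel (225+222/3.5,110+208/3.5)
print("mark",onplane("top",[[225+222/3.5,110+210/3.5]],.08))
n,l,s,c=cv2.connectedComponentsWithStats(((Z>.04)&(Z<.062)).astype(np.uint8)); P=C[l==l[242,358]]
g=cv2.fitLine(P[:,:2].astype(np.float32),cv2.DIST_L2,0,.01,.01).ravel(); print("foot dir",np.degrees(np.arctan2(g[1],g[0])))
goto([.562,-.005,.2],74)
goto([.562,-.005,.2],30)
E
```

```text
board dir 73.98545 [ 0.6474443 -0.0425808]
5 1097 ((0.7423418164253235, -0.0691307857632637), (0.1482609063386917, 0.047057852149009705), 73.00357818603516)
mark [[ 0.6483057  -0.04273792  0.08      ]]
foot dir 20.488436
t 0.1 pos [0.1499 0.632  0.2304] open 0.0856 F [ 0.1 -0.6  0.4]
jaw yaw 76.7 turn [ 2.66 -0.09  0.01] shift now [  3.14 -54.79 -52.46] shift after turn [  3.04 -57.17 -49.87] j7 -0.06
t 0.1 pos [0.1499 0.632  0.2304] open 0.0856 F [ 0.1 -0.6  0.4]
jaw yaw 76.7 turn [46.66 -0.09  0.05] shift now [  3.14 -54.79 -52.46] shift after turn [  3.04 -75.77   3.84] j7 -0.06
```

Call:
{"op": "apply_moves", "data": {
  "moves": [
    [[0,0,0,2.66,0,0,1],[0,-2.4,-2.1,0,0,0,1],[0,-2.4,-2.1,0,0,0,1],[0,-2.4,-2.1,0,0,0,1],[0,-2.4,-2.1,0,0,0,1],[0,-2.4,-2.1,0,0,0,1],[0,-2.4,-2.1,0,0,0,1],[0,-2.4,-2.1,0,0,0,1],[0,-2.4,-2.1,0,0,0,1],[0,-2.4,-2.1,0,0,0,1],[0,-2.4,-2.1,0,0,0,1],[0,-2.4,-2.1,0,0,0,1]]
  ]
}}

```text
time_s: 1.1
ee_pos: [0.3396, 0.3277, 0.2244]
eef_rot: [0.558, -0.43, 0.566, 0.429]
wrist_force: [0.5, -0.3, -0.8]
opening: 0.0852
```

Call:
{"op": "apply_moves", "data": {
  "moves": [
    [[0,-2.4,-2.1,0,0,0,1],[0,-2.4,-2.1,0,0,0,1],[0,-2.4,-2.1,0,0,0,1],[0,-2.4,-2.1,0,0,0,1],[0,-2.4,-2.1,0,0,0,1],[0,-2.4,-2.1,0,0,0,1],[0,-2.4,-2.1,0,0,0,1],[0,-2.4,-2.1,0,0,0,1],[0,-2.4,-2.1,0,0,0,1],[0,-2.4,-2.1,0,0,0,1],[0,-2.4,-2.1,0,0,0,1],[0,0,0,0,0,0,1]]
  ]
}}

```text
time_s: 2.1
ee_pos: [0.5405, 0.0114, 0.2237]
eef_rot: [0.559, -0.428, 0.568, 0.426]
wrist_force: [-0.7, 0.4, 0.5]
opening: 0.0853
```

```bash
python3 -c "
from h import *
goto([.562,-.005,.2],74)"
```

```text
t 2.1 pos [0.5405 0.0114 0.2237] open 0.0853 F [-0.7  0.4  0.5]
jaw yaw 74.3 turn [ 0.33 -0.75 -0.31] shift now [ 2.37 -2.52 -0.96] shift after turn [ 2.37 -2.52 -0.98] j7 1.33
```

Call:
{"op": "apply_moves", "data": {
  "moves": [
    [[0,-2.5,-1.0,0.3,-0.7,-0.3,1],[0,0,0,0,0,0,1],[2.2,0,0,0,0,0,1],[2.2,0,0,0,0,0,1],[2.2,0,0,0,0,0,1],[2.2,0,0,0,0,0,1],[0,0,0,0,0,0,1]]
  ]
}}

```text
time_s: 2.68
ee_pos: [0.5636, -0.0096, 0.1321]
eef_rot: [0.566, -0.424, 0.566, 0.423]
wrist_force: [-1.7, -0.6, -0.6]
opening: 0.0852
```

```bash
python3 -c "
from h import *
goto([.562,-.0045,.031],74)
p,d=robot.snapshot('scene'); cv2.imwrite('pics/s1.png',cv2.resize(p[60:300,130:450],None,fx=2.5,fy=2.5))"
```

```text
t 2.6833 pos [ 0.5636 -0.0096  0.1321] open 0.0852 F [-1.7 -0.6 -0.6]
jaw yaw 73.6 turn [-0.44 -0.09  0.1 ] shift now [10.11  0.32  0.46] shift after turn [10.11  0.3   0.45] j7 1.43
```

View pics/s1.png

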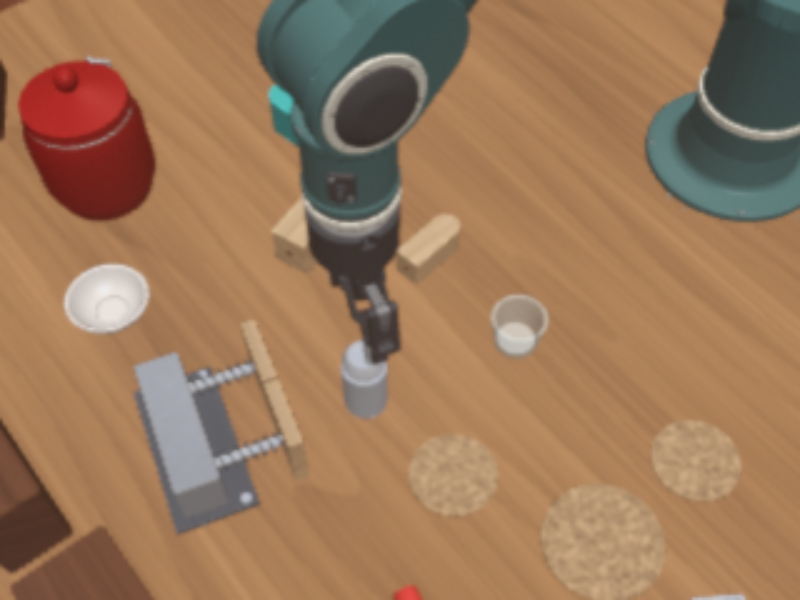

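The open gripper is right above the mill at (365,375), and nothing else is near the fingers.

Call:
{"op": "apply_moves", "data": {
  "moves": [
    [[0,0.3,0.45,0,0,0,1],[2.0,0,0,0,0,0,1],[2.0,0,0,0,0,0,1],[2.0,0,0,0,0,0,1],[2.0,0,0,0,0,0,1],[1.5,0,0,0,0,0,1],[0,0,0,0,0,0,1]]
  ]
}}

```text
time_s: 3.32
ee_pos: [0.572, 0.0, 0.0472]
eef_rot: [0.573, -0.428, 0.559, 0.42]
wrist_force: [0.2, -0.2, 0.4]
opening: 0.0855
```

```bash
python3 -c "
from h import *
goto([.562,-.0045,.031],74)"
```

```text
t 3.3167 pos [0.572  0.     0.0472] open 0.0855 F [ 0.2 -0.2  0.4]
jaw yaw 73.7 turn [-0.31  0.47  1.21] shift now [ 1.6   0.87 -0.73] shift after turn [ 1.62  0.84 -0.71] j7 1.48
```

Call:
{"op": "apply_moves", "data": {
  "moves": [
    [[0,0.85,-0.7,-0.3,0.5,1.2,1],[0.8,0,0,0,0,0,1],[0.7,0,0,0,0,0,1],[0,0,0,0,0,0,1],[0,0,0,0,0,0,1]]
  ]
}}

```text
time_s: 3.73
ee_pos: [0.5647, -0.0034, 0.0367]
eef_rot: [0.566, -0.427, 0.562, 0.425]
wrist_force: [0.3, -1.2, 1.2]
opening: 0.0852
```

```bash
python3 -c "
from h import *
goto([.562,-.0045,.031],74)"
```

```text
t 3.7333 pos [ 0.5647 -0.0034  0.0367] open 0.0852 F [ 0.3 -1.2  1.2]
jaw yaw 74.1 turn [0.09 0.13 0.34] shift now [ 0.57  0.23 -0.18] shift after turn [ 0.57  0.22 -0.18] j7 1.49
```

Call:
{"op": "apply_moves", "data": {
  "moves": [
    [[0.6,0.22,-0.18,0,0.1,0.3,1],[0,0,0,0,0,0,1],[0,0,0,0,0,0,0.4],[0,0,0,0,0,0,0.4],[0,0,0,0,0,0,0.3],[0,0,0,0,0,0,0.3],[0,0,0,0,0,0,0.3],[0,0,0,0,0,0,0.3],[0,0,0,0,0,0,0.3],[0,0,0,0,0,0,0.3]]
  ],
  "newtons": 40
}}

```text
time_s: 4.57
ee_pos: [0.5628, -0.0048, 0.0315]
eef_rot: [0.565, -0.426, 0.564, 0.425]
wrist_force: [-0.4, -0.0, -0.5]
opening: 0.0451
```

```bash
python3 -c "
from h import *
goto([.562,-.0045,.031],74)"
```

```text
t 4.5667 pos [ 0.5628 -0.0048  0.0315] open 0.0451 F [-0.4 -0.  -0.5]
jaw yaw 74.1 turn [0.07 0.06 0.13] shift now [0.05 0.09 0.01] shift after turn [0.05 0.09 0.01] j7 1.5
```

Call:
{"op": "apply_moves", "data": {
  "moves": [
    [[-1.0,0,0,0,0,0,0.3],[-1.5,0,0,0,0,0,0.3],[-1.5,0,0,0,0,0,0.3],[-1.5,0,0,0,0,0,0.3],[-1.0,0,0,0,0,0,0.3],[0,0,0,0,0,0,0.3]]
  ]
}}

```text
time_s: 5.07
ee_pos: [0.5596, -0.0049, 0.0988]
eef_rot: [0.563, -0.425, 0.566, 0.427]
wrist_force: [0.9, -0.2, -2.1]
opening: 0.0451
```

```bash
python3 -c "
from h import *
goto([.480,.264,.09],74)"
```

```text
t 5.0667 pos [ 0.5596 -0.0049  0.0988] open 0.0451 F [ 0.9 -0.2 -2.1]
jaw yaw 74.1 turn [ 0.05 -0.09 -0.26] shift now [ 0.91 15.04 23.67] shift after turn [ 0.88 15.06 23.65] j7 1.46
```

Call:
{"op": "apply_moves", "data": {
  "moves": [
    [[0,0.6,1.0,0,0,0,0.3],[0,1.2,1.9,0,0,0,0.3],[0,1.3,2.1,0,0,0,0.3],[0,1.5,2.3,0,0,0,0.3],[0,1.5,2.3,0,0,0,0.3],[0,1.5,2.3,0,0,0,0.3],[0,1.5,2.3,0,0,0,0.3],[0,1.5,2.3,0,0,0,0.3],[0,1.5,2.3,0,0,0,0.3],[0,1.2,2.0,0,0,0,0.3],[0,0.8,1.2,0,0,0,0.3],[0,0,0,0,0,0,0.3]]
  ]
}}

```text
time_s: 6.07
ee_pos: [0.4702, 0.2629, 0.0908]
eef_rot: [0.558, -0.423, 0.57, 0.429]
wrist_force: [-0.1, 1.4, -3.4]
opening: 0.0454
```

```bash
python3 -c "
from h import *
goto([.480,.264,.09],74)"
```

```text
t 6.0667 pos [0.4702 0.2629 0.0908] open 0.0454 F [-0.1  1.4 -3.4]
jaw yaw 74.1 turn [ 0.1  -0.5  -0.96] shift now [ 0.06 -0.91  0.38] shift after turn [ 0.08 -0.91  0.38] j7 0.93
```

Descend to TCP z ≈ 0.039, with the drift corrected.

Call:
{"op": "apply_moves", "data": {
  "moves": [
    [[0,-0.9,0.4,0.1,-0.5,-0.9,0.3],[0,0,0,0,0,0,0.3],[1.0,0,0,0,0,0,0.3],[1.0,0,0,0,0,0,0.3],[1.0,0,0,0,0,0,0.3],[0.8,0,0,0,0,0,0.3],[0,0,0,0,0,0,0.3],[0,0,0,0,0,0,0.3]]
  ]
}}

```text
time_s: 6.73
ee_pos: [0.4796, 0.259, 0.0454]
eef_rot: [0.564, -0.425, 0.568, 0.423]
wrist_force: [0.8, -0.2, -1.7]
opening: 0.0453
```

```bash
python3 -c "
from h import *
goto([.480,.264,.038],74)"
```

```text
t 6.7333 pos [0.4796 0.259  0.0454] open 0.0453 F [ 0.8 -0.2 -1.7]
jaw yaw 73.7 turn [-0.31 -0.33 -0.13] shift now [0.73 0.1  0.5 ] shift after turn [0.74 0.1  0.49] j7 0.96
```

Call:
{"op": "apply_moves", "data": {
  "moves": [
    [[0.3,0.1,0.5,-0.3,-0.3,0,0.3],[0.3,0,0,0,0,0,0.3],[0.1,0,0,0,0,0,0.3],[0,0,0,0,0,0,0.3],[0,0,0,0,0,0,0.3]]
  ]
}}

```text
time_s: 7.15
ee_pos: [0.4807, 0.2643, 0.0378]
eef_rot: [0.565, -0.425, 0.565, 0.426]
wrist_force: [-1.0, 0.1, -2.2]
opening: 0.0454
```

```bash
python3 -c "
from h import *
goto([.480,.264,.037],74)"
```

```text
t 7.15 pos [0.4807 0.2643 0.0378] open 0.0454 F [-1.   0.1 -2.2]
jaw yaw 74.0 turn [-0.04  0.03 -0.1 ] shift now [ 0.08  0.06 -0.05] shift after turn [ 0.08  0.06 -0.05] j7 0.96
```

Call:
{"op": "apply_moves", "data": {
  "moves": [
    [[0.12,0,0,0,0,0,0.3],[0,0,0,0,0,0,0.3],[0,0,0,0,0,0,0.65],[0,0,0,0,0,0,1],[0,0,0,0,0,0,1],[0,0,0,0,0,0,1],[0,0,0,0,0,0,1],[0,0,0,0,0,0,1],[-0.8,0,0,0,0,0,1],[-1.5,0,0,0,0,0,1],[-1.5,0,0,0,0,0,1],[-1.5,0,0,0,0,0,1]]
  ]
}}

```text
time_s: 8.15
ee_pos: [0.4807, 0.2641, 0.0922]
eef_rot: [0.564, -0.425, 0.565, 0.426]
wrist_force: [0.2, -0.2, -0.3]
opening: 0.0855
```

Call:
{"op": "apply_moves", "data": {
  "moves": [
    [[-2,0,0,0,0,0,1],[-2,0,0,0,0,0,1],[-2,0,0,0,0,0,1],[-2,0,0,0,0,0,1],[-2,0,0,0,0,0,1],[0,0,0,0,0,0,1]]
  ]
}}

```text
time_s: 8.65
ee_pos: [0.482, 0.2639, 0.2031]
eef_rot: [0.567, -0.424, 0.564, 0.425]
wrist_force: [1.2, 0.5, 0.7]
opening: 0.0856
```

```bash
python3 -c "
from h import *
p,d=robot.snapshot('scene'); cv2.imwrite('pics/s2.png',p)
goto([.474,-.212,.18],110)
C=cloud('scene',d); Z=C[...,2]
m=(Z>.03)&(Z<.12)&(np.hypot(C[...,0]-.48,C[...,1]-.264)<.06); P=C[m]; print(len(P),P.mean(0),P.max(0))
m&=Z>.09; print(C[m].mean(0))
"
```

```text
t 8.7 pos [0.4811 0.2636 0.2015] open 0.0855 F [ 0.3 -1.   0.4]
jaw yaw 73.9 turn [-36.11   0.15   0.05] shift now [  2.03 -12.51 -45.89] shift after turn [  2.15  16.94 -44.44] j7 0.87
485 [0.49145487 0.26931998 0.07892619] [0.50662406 0.28875054 0.10102682]
[0.48497468 0.26689472 0.09589188]
```

View pics/s2.png

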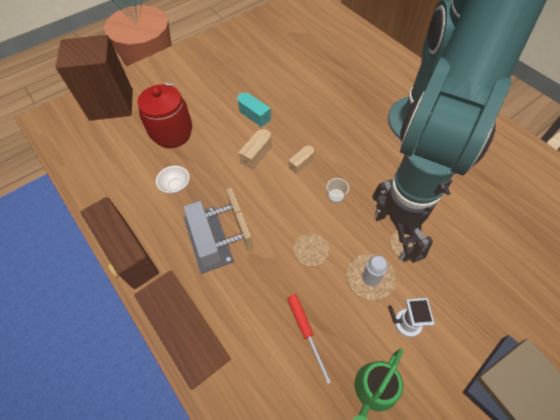

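The mill stands upright near the mat's centre, at (375,270). Next is the foot.

Call:
{"op": "apply_moves", "data": {
  "moves": [
    [[0,-0.8,-2.9,0,0,0,1],[0,-0.8,-2.9,0,0,0,1],[0,-0.8,-2.9,0,0,0,1],[0,-0.8,-2.9,0,0,0,1],[0,-0.8,-2.9,0,0,0,1],[0,-0.8,-2.9,0,0,0,1],[0,-0.8,-2.9,0,0,0,1],[0,-0.8,-2.9,0,0,0,1],[0,-0.8,-2.9,0,0,0,1],[0,-0.8,-2.9,0,0,0,1],[0,-0.8,-2.9,0,0,0,1],[0,-0.8,-2.9,0,0,0,1]]
  ]
}}

```text
time_s: 9.7
ee_pos: [0.4704, -0.1048, 0.1925]
eef_rot: [0.559, -0.426, 0.564, 0.434]
wrist_force: [0.6, 0.5, 0.9]
opening: 0.0852
```

Call:
{"op": "apply_moves", "data": {
  "moves": [
    [[0,-0.8,-2.9,0,0,0,1],[0,-0.8,-2.9,0,0,0,1],[0,-0.8,-2.9,0,0,0,1],[0,0,0,-7.1,0,0,1],[0,0,0,-7.1,0,0,1],[0,0,0,-7.1,0,0,1],[0,0,0,-7.1,0,0,1],[0,0,0,-7.1,0,0,1],[0,0,0,0,0,0,1]]
  ]
}}

```text
time_s: 10.45
ee_pos: [0.4613, -0.2082, 0.1848]
eef_rot: [0.398, -0.573, 0.407, 0.59]
wrist_force: [0.3, 1.1, 0.8]
opening: 0.0855
```

Run:
```python
from h import *
goto([.474,-.212,.10],110)
D=np.load("top0.npy");C=cloud("top",D);Z=C[...,2]
l=cv2.connectedComponents(((Z>.035)&(Z<.062)).astype(np.uint8))[1]; P=C[l==l[242,358]]
for a in(19.5,20.5):
    r=np.radians(a); u=np.array([np.cos(r),np.sin(r)]);n=np.array([-u[1],u[0]])
    Q=P[P[:,2]>.045][:,:2]; c=lambda d:(np.percentile(Q@d,1)+np.percentile(Q@d,99))/2
    print(a,u*c(u)+n*c(n),np.ptp(Q@u),np.ptp(Q@n))
D=np.load("scene0.npy");C=cloud("scene",D);Z=C[...,2]
m=(Z>.045)&(Z<.06)&(np.hypot(C[...,0]-.474,C[...,1]+.212)<.075)
Q=C[m][:,:2].astype(np.float32); print(len(Q),cv2.minAreaRect(Q),np.degrees(np.arctan2(*cv2.fitLine(Q,2,0,.01,.01).ravel()[1::-1])))
m=(Z>.073)&(Z<.09)&(np.hypot(C[...,0]-.648,C[...,1]+.043)<.09)
Q=C[m][:,:2].astype(np.float32); print(len(Q),cv2.minAreaRect(Q),np.degrees(np.arctan2(*cv2.fitLine(Q,2,0,.01,.01).ravel()[1::-1])))
```

```text
t 10.45 pos [ 0.4613 -0.2082  0.1848] open 0.0855 F [0.3 1.1 0.8]
jaw yaw 110.6 turn [ 0.61  0.66 -1.43] shift now [ 8.44 -1.26 -0.9 ] shift after turn [ 8.48 -1.06 -0.79] j7 2.44
19.5 [ 0.47399018 -0.21191459] 0.1081077697012891 0.045374301218678026
20.5 [ 0.47396385 -0.2120316 ] 0.10850869886051417 0.04616582031630018
481 ((0.47337380051612854, -0.21252626180648804), (0.1121467873454094, 0.04626018553972244), 19.934833526611328) 19.472021
389 ((0.6118212938308716, -0.029202841222286224), (0.1493280977010727, 0.09242937713861465), 73.75289916992188) 80.19316
```

Call:
{"op": "apply_moves", "data": {
  "moves": [
    [[0,-1.1,-0.8,0.6,0.7,-1.4,1],[0,0,0,0,0,0,1],[2.0,0,0,0,0,0,1],[2.0,0,0,0,0,0,1],[2.0,0,0,0,0,0,1],[2.0,0,0,0,0,0,1],[1.0,0,0,0,0,0,1],[0,0,0,0,0,0,1]]
  ]
}}

```text
time_s: 11.12
ee_pos: [0.4777, -0.2125, 0.09]
eef_rot: [-0.412, 0.577, -0.412, -0.573]
wrist_force: [-0.5, 0.7, -0.5]
opening: 0.0854
```

```bash
python3 -c "
from h import *
goto([.474,-.212,.008],110)"
```

```text
t 11.1167 pos [ 0.4777 -0.2125  0.09  ] open 0.0854 F [-0.5  0.7 -0.5]
jaw yaw 108.8 turn [-1.25 -0.24  0.21] shift now [8.2  0.36 0.2 ] shift after turn [8.2  0.33 0.17] j7 2.51
```

Call:
{"op": "apply_moves", "data": {
  "moves": [
    [[0,0.4,0.2,-1.2,0,0,1],[1.5,0,0,0,0,0,1],[1.5,0,0,0,0,0,1],[1.5,0,0,0,0,0,1],[1.5,0,0,0,0,0,1],[0.8,0,0,0,0,0,1],[0,0,0,0,0,0,1]]
  ]
}}

```text
time_s: 11.7
ee_pos: [0.4775, -0.2137, 0.026]
eef_rot: [-0.407, 0.585, -0.404, -0.574]
wrist_force: [-0.3, 0.4, -0.8]
opening: 0.0853
```

```bash
python3 -c "
from h import *
goto([.474,-.212,.008],110)"
```

```text
t 11.7 pos [ 0.4775 -0.2137  0.026 ] open 0.0853 F [-0.3  0.4 -0.8]
jaw yaw 110.1 turn [ 0.06 -0.64  0.7 ] shift now [1.79 0.29 0.3 ] shift after turn [1.8  0.27 0.28] j7 2.6
```

Call:
{"op": "apply_moves", "data": {
  "moves": [
    [[0.8,0.3,0.3,0,-0.6,0.7,1],[0.8,0,0,0,0,0,1],[0.2,0,0,0,0,0,1],[0,0,0,0,0,0,1]]
  ]
}}

```text
time_s: 12.03
ee_pos: [0.4753, -0.2126, 0.0093]
eef_rot: [-0.405, 0.581, -0.405, -0.578]
wrist_force: [-0.6, 0.2, -0.2]
opening: 0.0854
```

```bash
python3 -c "
from h import *
goto([.474,-.212,.008],110)"
```

```text
t 12.0333 pos [ 0.4753 -0.2126  0.0093] open 0.0854 F [-0.6  0.2 -0.2]
jaw yaw 110.1 turn [ 0.07 -0.14  0.14] shift now [0.13 0.1  0.1 ] shift after turn [0.13 0.1  0.1 ] j7 2.61
```

Call:
{"op": "apply_moves", "data": {
  "moves": [
    [[0.1,0.1,0.1,0,-0.1,0.1,1],[0,0,0,0,0,0,0.6],[0,0,0,0,0,0,0.4],[0,0,0,0,0,0,0.3],[0,0,0,0,0,0,0.3],[0,0,0,0,0,0,0.3],[0,0,0,0,0,0,0.3],[0,0,0,0,0,0,0.3],[0,0,0,0,0,0,0.3]]
  ],
  "newtons": 60
}}

```text
time_s: 12.78
ee_pos: [0.4745, -0.2122, 0.0093]
eef_rot: [-0.405, 0.58, -0.405, -0.579]
wrist_force: [-0.6, 0.4, -1.8]
opening: 0.0434
```

```bash
python3 -c "
from h import *
goto([.474,-.212,.008],110)"
```

```text
t 12.7833 pos [ 0.4745 -0.2122  0.0093] open 0.0434 F [-0.6  0.4 -1.8]
jaw yaw 110.1 turn [ 0.07 -0.09  0.12] shift now [0.13 0.04 0.04] shift after turn [0.13 0.04 0.04] j7 2.61
```

Call:
{"op": "apply_moves", "data": {
  "moves": [
    [[-1.0,0,0,0,0,0,0.3],[-1.2,0,0,0,0,0,0.3],[-1.2,0,0,0,0,0,0.3],[-1.0,0,0,0,0,0,0.3],[0,0,0,6,0,0,0.3],[0,0,0,6,0,0,0.3],[0,0,0,6,0,0,0.3],[0,0,0,6,0,0,0.3],[0,0,0,6,0,0,0.3],[0,0,0,6,0,0,0.3],[0,0,0,0,0,0,0.3]]
  ]
}}

```text
time_s: 13.7
ee_pos: [0.4766, -0.2122, 0.0659]
eef_rot: [0.574, -0.419, 0.568, 0.415]
wrist_force: [-0.4, -0.3, -2.3]
opening: 0.0436
```

```bash
python3 -c "
from h import *
goto([.555,-.0165,.04],74)"
```

```text
t 13.7 pos [ 0.4766 -0.2122  0.0659] open 0.0436 F [-0.4 -0.3 -2.3]
jaw yaw 72.3 turn [-1.68  0.22  0.61] shift now [ 2.69 -1.5  21.01] shift after turn [ 2.59 -2.14 20.97] j7 2.04
```

Call:
{"op": "apply_moves", "data": {
  "moves": [
    [[0,-0.2,1.0,-1.7,0.2,0.6,0.3],[0,-0.2,1.8,0,0,0,0.3],[0,-0.2,2.0,0,0,0,0.3],[0,-0.2,2.0,0,0,0,0.3],[0,-0.2,2.0,0,0,0,0.3],[0,-0.2,2.0,0,0,0,0.3],[0,-0.2,2.0,0,0,0,0.3],[0,-0.2,2.0,0,0,0,0.3],[0,-0.2,2.0,0,0,0,0.3],[0,-0.2,1.8,0,0,0,0.3],[0,-0.2,1.6,0,0,0,0.3],[0,0,0,0,0,0,0.3]]
  ]
}}

```text
time_s: 14.7
ee_pos: [0.5578, -0.0037, 0.073]
eef_rot: [0.554, -0.441, 0.55, 0.442]
wrist_force: [0.0, 0.8, -0.9]
opening: 0.0437
```

```bash
python3 -c "
from h import *
goto([.555,-.0165,.012],74)"
```

```text
t 14.7 pos [ 0.5578 -0.0037  0.073 ] open 0.0437 F [ 0.   0.8 -0.9]
jaw yaw 77.3 turn [3.29 0.28 0.11] shift now [ 6.1   0.01 -1.34] shift after turn [ 6.1  -0.08 -1.31] j7 1.69
```

Call:
{"op": "apply_moves", "data": {
  "moves": [
    [[0,-0.1,-1.3,3.3,0.3,0.1,0.3],[0,0,0,0,0,0,0.3],[1.2,0,0,0,0,0,0.3],[1.2,0,0,0,0,0,0.3],[1.2,0,0,0,0,0,0.3],[1.0,0,0,0,0,0,0.3],[0,0,0,0,0,0,0.3],[0,0,0,0,0,0,0.3]]
  ]
}}

```text
time_s: 15.37
ee_pos: [0.5551, -0.013, 0.0219]
eef_rot: [0.56, -0.43, 0.561, 0.432]
wrist_force: [0.8, 0.3, -1.3]
opening: 0.0436
```

Run:
```python
from h import *
goto([.555,-.0165,.012],74)
p,d=robot.snapshot("top"); cv2.imwrite("pics/t3.png",cv2.resize(p[110:260,200:400],None,fx=4,fy=4,interpolation=cv2.INTER_CUBIC))
C=cloud("top",d);np.save("t3.npy",C); Z=C[...,2]
m=(Z>.073)&(Z<.09)&(np.hypot(C[...,0]-.648,C[...,1]+.043)<.085)&(C[...,0]>.61)
Q=C[m][:,:2].astype(np.float32); print(len(Q),cv2.minAreaRect(Q))
```

```text
t 15.3667 pos [ 0.5551 -0.013   0.0219] open 0.0436 F [ 0.8  0.3 -1.3]
jaw yaw 75.1 turn [ 1.06  0.05 -0.2 ] shift now [ 0.99 -0.09 -0.34] shift after turn [ 0.99 -0.09 -0.34] j7 1.72
242 ((0.6482673287391663, -0.042806923389434814), (0.14936190843582153, 0.014800838194787502), 73.921630859375)
```

View pics/t3.png

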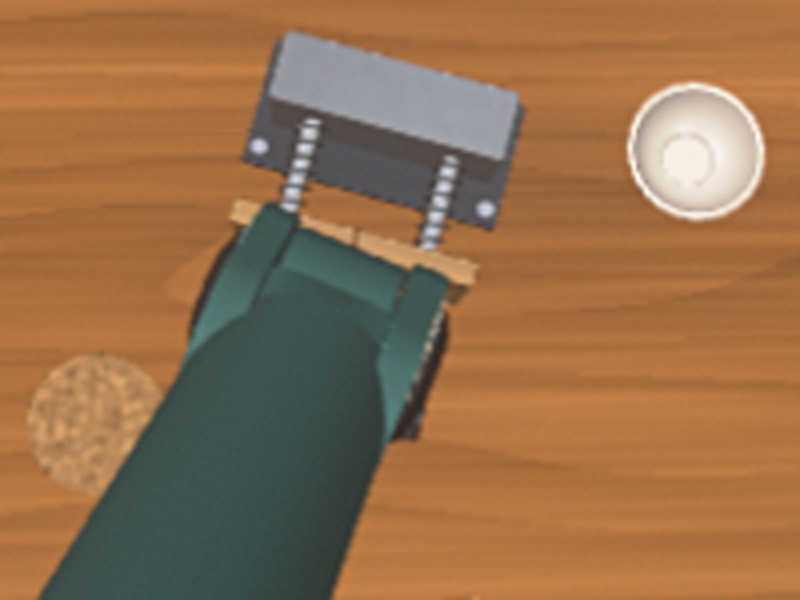

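The arm hides the foot from above, but the board is still at rest with its mid mark at (357,238). I'll lower the foot and check it from the side.

Call:
{"op": "apply_moves", "data": {
  "moves": [
    [[0.5,-0.1,-0.35,1.1,0,-0.2,0.3],[0.5,0,0,0,0,0,0.3],[0.1,0,0,0,0,0,0.3],[0,0,0,0,0,0,0.3],[0,0,0,0,0,0,0.3]]
  ]
}}

```text
time_s: 15.83
ee_pos: [0.5556, -0.0176, 0.0104]
eef_rot: [0.566, -0.425, 0.565, 0.424]
wrist_force: [0.8, -0.9, -1.9]
opening: 0.0434
```

Run:
```python
from h import *
goto([.555,-.0165,.0093],74)
p,d=robot.snapshot("scene"); cv2.imwrite("pics/s4.png",cv2.resize(p[130:290,150:350],None,fx=4,fy=4,interpolation=cv2.INTER_CUBIC))
```

```text
t 15.8333 pos [ 0.5556 -0.0176  0.0104] open 0.0434 F [ 0.8 -0.9 -1.9]
jaw yaw 73.8 turn [-0.19  0.05  0.09] shift now [0.11 0.09 0.09] shift after turn [0.11 0.09 0.09] j7 1.72
```

View pics/s4.png

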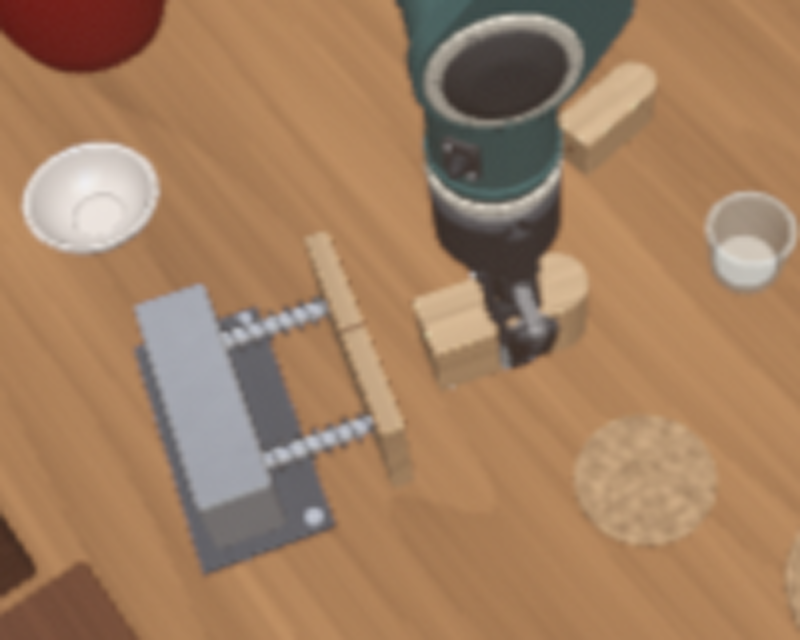

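The foot is held in front of the board. Its flat-end top corners are at crop (415,303) and (432,347), and the board mark is at (357,327).

Run:
```python
from h import *
f=lambda L:np.array(L)/4.+[150,130]
e=onplane("scene",f([[415,303],[432,347],[490,327]]),.051)
print(e.round(4)); v=e[1]-e[0]; w=e[2]-e[1]
print("end edge dir",np.degrees(np.arctan2(-v[1],-v[0])) ,"side dir",np.degrees(np.arctan2(-w[1],-w[0])),"mid",(e[0]+e[1])/2,np.linalg.norm(v))
m=onplane("scene",f([[345,329],[360,323]]),.08);print("mark",m)
p,d=robot.snapshot("scene");C=cloud("scene",d);Z=C[...,2]
u=np.array([np.cos(np.radians(-16)),np.sin(np.radians(-16))]);n=np.array([-u[1],u[0]])
q=(C[...,:2]-[.5556,-.0176]); a=q@u;b=q@n
l=cv2.connectedComponents(((Z>.045)&(Z<.058)&(abs(a)<.07)&(abs(b)<.04)).astype(np.uint8))[1]
for k in range(1,l.max()+1):
    s=l==k
    if s.sum()>15: print(k,s.sum(),"a",a[s].min(),a[s].max(),"b",b[s].min(),b[s].max(),"z",np.median(Z[s]))
s=(Z>.045)&(Z<.058)&(a>.022)&(a<.07)&(abs(b)<.04)
for lo in np.arange(.024,.054,.006):
    t=s&(a>=lo)&(a<lo+.006); print(round(lo,3),b[t].min().round(4),b[t].max().round(4))
for lo in np.arange(-.02,.02,.008):
    t=s&(b>=lo)&(b<lo+.008); print("end",round(lo,3),a[t].max().round(4))
print("board in TCP frame", (np.array([.6482,-.0428])-[.5556,-.0176])@np.c_[u,n])
```

```text
[[ 0.601  -0.0461  0.051 ]
 [ 0.6114 -0.0135  0.051 ]
 [ 0.5744 -0.0027  0.051 ]]
end edge dir -107.66527515314061 side dir -16.363589897407305 mid [ 0.60621977 -0.02980541  0.051     ] 0.03415269916772906
mark [[ 0.65345239 -0.04178014  0.08      ]
 [ 0.64393702 -0.0396276   0.08      ]]
1 152 a -0.0569391082447376 -0.020181069681780517 b -0.01831939924521989 0.024840191397988095 z 0.0502656009119176
2 270 a 0.007858100051538308 0.052460824833760245 b -0.027493598416711278 0.03767209666773205 z 0.05035971785743776
0.024 -0.0205 0.0235
0.03 -0.0197 0.0252
0.036 -0.0199 0.0222
0.042 -0.018 0.0242
0.048 -0.0189 0.0247
end -0.02 0.0519
end -0.012 0.0517
end -0.004 0.0518
end 0.004 0.0519
end 0.012 0.0525
board in TCP frame [0.09595889 0.00130022]
```

Call:
{"op": "apply_moves", "data": {
  "moves": [
    [[0.05,-0.4,0.15,-0.2,0,0,0.3],[0,-0.6,0,0,0,0,0.3],[0,-0.6,0,0,0,0,0.3],[0,-0.6,0,0,0,0,0.3],[0,-0.4,0,0,0,0,0.3],[0,0,0,0,0,0,0.3]]
  ]
}}

```text
time_s: 16.43
ee_pos: [0.5854, -0.0235, 0.0112]
eef_rot: [0.566, -0.427, 0.563, 0.425]
wrist_force: [-0.3, 0.2, -1.3]
opening: 0.0436
```

```bash
cat > c.py <<'E'
from h import *
s=robot.read_state(); r=np.radians(-16); u=np.array([np.cos(r),np.sin(r)]); n=np.array([-u[1],u[0]])
d=np.array([.6483,-.0428])-.0075*u-s["ee_pos"][:2]
print("foot end beyond rest face mm",1000*(-d@u+.055),"lateral mm",-1000*d@n,"F along push",-s["wrist_force"][:2]@u)
g=np.array([.6483,-.0428])+u*(-.0075-.055+.018)
goto([*g,.0093],74,s)
E
python3 c.py
```

```text
foot end beyond rest face mm -3.2719108647055393 lateral mm 1.2302650322573871 F along push 0.38663286946049
t 16.4333 pos [ 0.5854 -0.0235  0.0112] open 0.0436 F [-0.3  0.2 -1.3]
jaw yaw 74.1 turn [0.1  0.11 0.27] shift now [ 0.2  -2.13 -0.13] shift after turn [ 0.19 -2.13 -0.12] j7 1.72
```

Call:
{"op": "apply_moves", "data": {
  "moves": [
    [[0.15,-0.3,-0.1,0.1,0.1,0.3,0.3],[0,-0.4,0,0,0,0,0.3],[0,-0.4,0,0,0,0,0.3],[0,0,0,0,0,0,0.3]]
  ]
}}

```text
time_s: 16.77
ee_pos: [0.5954, -0.0275, 0.0096]
eef_rot: [0.564, -0.424, 0.566, 0.427]
wrist_force: [-1.3, 0.4, 1.4]
opening: 0.0432
```

```bash
python3 c.py
```

```text
foot end beyond rest face mm 7.436122852123014 lateral mm 0.08839499110359661 F along push 1.3445314537125077
t 16.7667 pos [ 0.5954 -0.0275  0.0096] open 0.0432 F [-1.3  0.4  1.4]
jaw yaw 74.0 turn [ 0.    0.02 -0.27] shift now [ 0.03 -1.06 -0.01] shift after turn [ 0.03 -1.06 -0.01] j7 1.72
```

Call:
{"op": "apply_moves", "data": {
  "moves": [
    [[0,-0.4,0,0,0,0,0.3],[0,-0.4,0,0,0,0,0.3],[0,0,0,0,0,0,0.3],[0,0,0,0,0,0,0.3]]
  ]
}}

```text
time_s: 17.1
ee_pos: [0.5994, -0.0287, 0.0101]
eef_rot: [0.562, -0.422, 0.567, 0.43]
wrist_force: [-2.1, -0.2, 1.1]
opening: 0.0433
```

```bash
python3 c.py
python3 - <<'E'
from h import *
f=[]
for i in range(4):
    p,d=robot.snapshot("scene"); f.append(robot.read_state()["wrist_force"])
print(np.round(f,1)); C=cloud("scene",d); cv2.imwrite('pics/s5.png',cv2.resize(p[130:290,150:350],None,fx=4,fy=4,interpolation=cv2.INTER_CUBIC))
E
python3 c.py
```

```text
foot end beyond rest face mm 11.59648474307734 lateral mm 0.08993666281458701 F along push 1.9563310788025106
t 17.1 pos [ 0.5994 -0.0287  0.0101] open 0.0433 F [-2.1 -0.2  1.1]
jaw yaw 74.1 turn [ 0.05  0.07 -0.81] shift now [ 0.07 -0.64 -0.01] shift after turn [ 0.08 -0.64 -0.01] j7 1.72
[[-3.9  1.1  2.4]
 [-3.   0.6  2.8]
 [-2.3  1.5  2.8]
 [-3.4  0.3  2.8]]
foot end beyond rest face mm 11.574004913284302 lateral mm 0.09702037569150512 F along push 3.3108209537583
t 17.3 pos [ 0.5994 -0.0287  0.01  ] open 0.0434 F [-3.4  0.3  2.8]
jaw yaw 74.0 turn [ 0.05  0.07 -0.81] shift now [ 0.06 -0.64 -0.01] shift after turn [ 0.07 -0.64 -0.01] j7 1.72
```

```bash
cat > b.py <<'E'
from h import *
r=np.radians(-16); u=np.array([np.cos(r),np.sin(r)]); n=np.array([-u[1],u[0]])
o=np.array([.6483,-.0428])
for name,ref in(("top","top0.npy"),("scene","scene0.npy")):
    p,d=robot.snapshot(name)
    for lab,D in(("rest",np.load(ref)),("now",d)):
        C=cloud(name,D);Z=C[...,2]; q=C[...,:2]-o;a=q@u;b=q@n
        for lo,hi in((-.075,-.045),(.045,.075),):
            m=(Z>.076)&(Z<.086)&(a>-.012)&(a<.05)&(b>lo)&(b<hi)
            print(name,lab,lo,m.sum(),"a mean mm",(1000*np.median(a[m])).round(1) if m.any() else None)
p,d=robot.snapshot("scene"); cv2.imwrite('pics/s6.png',cv2.resize(p[130:290,150:350],None,fx=4,fy=4,interpolation=cv2.INTER_CUBIC))
E
python3 b.py
```

```text
top rest -0.075 79 a mean mm -0.5
top rest 0.045 81 a mean mm -0.5
top now -0.075 7 a mean mm 5.4
top now 0.045 0 a mean mm None
scene rest -0.075 51 a mean mm -0.3
scene rest 0.045 71 a mean mm -0.2
scene now -0.075 54 a mean mm 8.9
scene now 0.045 73 a mean mm 9.1
```

View pics/s6.png

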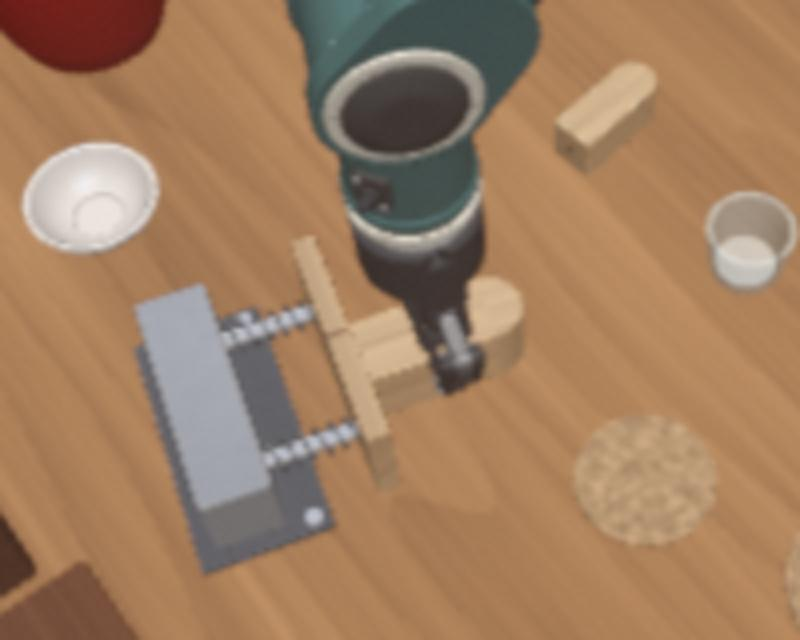

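The foot's end is flush on the board around its mid mark (338,330). The board has moved about 9 mm, so I'll push about 9 mm further.

Call:
{"op": "apply_moves", "data": {
  "moves": [
    [[0,-0.4,0,0,0,-0.8,0.3],[0,-0.4,0,0,0,0,0.3],[0,-0.3,0,0,0,0,0.3],[0,0,0,0,0,0,0.3],[0,0,0,0,0,0,0.3]]
  ]
}}

```text
time_s: 17.87
ee_pos: [0.602, -0.0294, 0.0103]
eef_rot: [0.561, -0.42, 0.567, 0.432]
wrist_force: [-3.6, 1.0, 0.4]
opening: 0.0433
```

```bash
python3 c.py; python3 b.py|grep "scene now"; python3 c.py
```

```text
foot end beyond rest face mm 14.311955198582165 lateral mm 0.08051779985596674 F along push 3.7498466570875038
t 17.8667 pos [ 0.602  -0.0294  0.0103] open 0.0433 F [-3.6  1.   0.4]
jaw yaw 74.1 turn [ 0.07  0.17 -1.02] shift now [ 0.09 -0.37 -0.01] shift after turn [ 0.1  -0.37 -0.01] j7 1.72
scene now -0.075 54 a mean mm 12.1
scene now 0.045 71 a mean mm 12.1
foot end beyond rest face mm 14.312731193302056 lateral mm 0.09852592096705237 F along push 6.191132579338074
t 18.0167 pos [ 0.602  -0.0294  0.0102] open 0.0439 F [-5.8  2.3  3.8]
jaw yaw 74.1 turn [ 0.07  0.17 -1.04] shift now [ 0.09 -0.37 -0.01] shift after turn [ 0.09 -0.37 -0.01] j7 1.72
```

Call:
{"op": "apply_moves", "data": {
  "moves": [
    [[0,-0.5,0,0,0.1,-1.0,0.3],[0,-0.5,0,0,0,-0.5,0.3],[0,-0.5,0,0,0,-0.5,0.3],[0,0,0,0,0,0,0.3],[0,0,0,0,0,0,0.3]]
  ]
}}

```text
time_s: 18.43
ee_pos: [0.6048, -0.0302, 0.0098]
eef_rot: [0.563, -0.423, 0.565, 0.429]
wrist_force: [-3.3, 1.2, 2.5]
opening: 0.0436
```

```bash
python3 c.py; python3 b.py|grep "scene now"; python3 c.py
```

```text
foot end beyond rest face mm 17.253338705486815 lateral mm 0.10754279394064348 F along push 3.499360984499358
t 18.4333 pos [ 0.6048 -0.0302  0.0098] open 0.0436 F [-3.3  1.2  2.5]
jaw yaw 74.1 turn [ 0.11  0.17 -0.52] shift now [ 0.05 -0.08 -0.01] shift after turn [ 0.05 -0.07 -0.01] j7 1.72
scene now -0.075 55 a mean mm 14.4
scene now 0.045 71 a mean mm 15.4
foot end beyond rest face mm 17.21142120933966 lateral mm 0.10473580190498488 F along push 6.553305021497813
t 18.5833 pos [ 0.6048 -0.0302  0.0097] open 0.0435 F [-6.1  2.6  5.9]
jaw yaw 74.1 turn [ 0.11  0.17 -0.54] shift now [ 0.04 -0.08 -0.01] shift after turn [ 0.04 -0.08 -0.01] j7 1.72
```

Call:
{"op": "apply_moves", "data": {
  "moves": [
    [[0,-0.5,0,0,0.1,-0.8,0.3],[0,-0.5,0,0,0,-0.3,0.3],[0,-0.4,0,0,0,0,0.3],[0,0,0,0,0,0,0.3],[0,0,0,0,0,0,0.3],[0,0,0,0,0,0,0.3],[0,0,0,0,0,0,0.3]]
  ]
}}

```text
time_s: 19.17
ee_pos: [0.6063, -0.0306, 0.0102]
eef_rot: [0.561, -0.42, 0.567, 0.432]
wrist_force: [-4.4, 1.8, 4.2]
opening: 0.0437
```

```bash
python3 c.py; python3 b.py|grep "scene now"; python3 c.py
```

```text
foot end beyond rest face mm 18.753793808552423 lateral mm 0.11592285951771863 F along push 4.771701811438119
t 19.1667 pos [ 0.6063 -0.0306  0.0102] open 0.0437 F [-4.4  1.8  4.2]
jaw yaw 74.1 turn [ 0.12  0.22 -1.03] shift now [ 0.09  0.07 -0.01] shift after turn [ 0.09  0.08 -0.01] j7 1.72
scene now -0.075 56 a mean mm 15.8
scene now 0.045 76 a mean mm 17.0
foot end beyond rest face mm 18.712474496057855 lateral mm 0.12040277683247069 F along push 5.882247079462732
t 19.3167 pos [ 0.6062 -0.0306  0.0102] open 0.0433 F [-5.9  0.7  5.8]
jaw yaw 74.1 turn [ 0.13  0.21 -1.04] shift now [ 0.09  0.07 -0.01] shift after turn [ 0.09  0.07 -0.01] j7 1.72
```

View pics/s6.png

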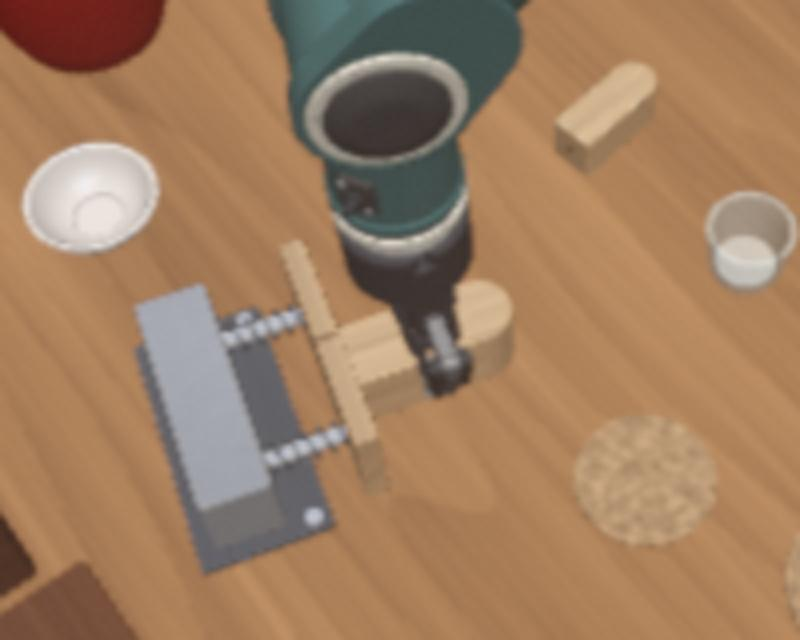

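Call:
{"op": "apply_moves", "data": {
  "moves": [
    [[0,-0.5,0,0,0.1,-0.9,0.3],[0,-0.5,0,0,0,-0.3,0.3],[0,-0.5,0,0,0,-0.3,0.3],[0,0,0,0,0,0,0.3],[0,0,0,0,0,0,0.3],[0,0,0,0,0,0,0.3],[0,0,0,0,0,0,0.3],[0,0,0,0,0,0,0.3],[0,0,0,0,0,0,0.3],[0,0,0,0,0,0,0.3],[0,0,0,0,0,0,0.3],[0,0,0,0,0,0,0.3]]
  ]
}}

```text
time_s: 20.32
ee_pos: [0.6081, -0.0311, 0.0097]
eef_rot: [0.561, -0.419, 0.568, 0.433]
wrist_force: [-6.2, 0.9, 5.5]
opening: 0.0434
```

Call:
{"op": "apply_moves", "data": {
  "moves": [
    [[0,0,0,0,0,0,0.3],[0,0,0,0,0,0,0.3],[0,0,0,0,0,0,0.3],[0,0,0,0,0,0,0.3],[0,0,0,0,0,0,0.3],[0,0,0,0,0,0,0.3],[0,0,0,0,0,0,0.3],[0,0,0,0,0,0,0.3],[0,0,0,0,0,0,0.3],[0,0,0,0,0,0,0.3],[0,0,0,0,0,0,0.3],[0,0,0,0,0,0,0.3]]
  ]
}}

```text
time_s: 21.32
ee_pos: [0.6081, -0.0311, 0.0097]
eef_rot: [0.561, -0.419, 0.568, 0.433]
wrist_force: [-6.1, 1.3, 4.3]
opening: 0.0433
```

```bash
python3 c.py; python3 b.py|grep "scene now"; python3 c.py; python3 b.py|grep "scene now"; python3 c.py
```

```text
foot end beyond rest face mm 20.610566235909232 lateral mm 0.15552271141897833 F along push 6.262835638505243
t 21.3167 pos [ 0.6081 -0.0311  0.0097] open 0.0433 F [-6.1  1.3  4.3]
jaw yaw 74.1 turn [ 0.11  0.22 -1.25] shift now [ 0.04  0.26 -0.02] shift after turn [ 0.04  0.26 -0.02] j7 1.72
scene now -0.075 54 a mean mm 17.6
scene now 0.045 74 a mean mm 18.6
foot end beyond rest face mm 20.617837897009647 lateral mm 0.10272496658441632 F along push 5.2539811555815685
t 21.4667 pos [ 0.6081 -0.0312  0.0097] open 0.0435 F [-5.   1.8  5.1]
jaw yaw 74.1 turn [ 0.1   0.22 -1.25] shift now [ 0.05  0.26 -0.01] shift after turn [ 0.04  0.26 -0.01] j7 1.72
scene now -0.075 56 a mean mm 18.1
scene now 0.045 73 a mean mm 18.0
foot end beyond rest face mm 20.58738668332139 lateral mm 0.1446560094915572 F along push 4.5100923606177075
t 21.6167 pos [ 0.6081 -0.0311  0.0097] open 0.0437 F [-4.4  1.2  4.8]
jaw yaw 74.1 turn [ 0.11  0.22 -1.25] shift now [ 0.04  0.26 -0.01] shift after turn [ 0.04  0.26 -0.01] j7 1.72
```

The camera shows 18.3 mm of travel, about 9 N at the springs, while the wrist reads 5–6 N. I'll add about 1 mm so both estimates are well inside the 5–13 N band, then hold.

Call:
{"op": "apply_moves", "data": {
  "moves": [
    [[0,-0.5,0,0,0.1,-0.8,0.3],[0,-0.5,0,0,0,-0.4,0.3],[0,0,0,0,0,0,0.3],[0,0,0,0,0,0,0.3],[0,0,0,0,0,0,0.3],[0,0,0,0,0,0,0.3],[0,0,0,0,0,0,0.3],[0,0,0,0,0,0,0.3],[0,0,0,0,0,0,0.3],[0,0,0,0,0,0,0.3],[0,0,0,0,0,0,0.3],[0,0,0,0,0,0,0.3]]
  ]
}}

```text
time_s: 22.62
ee_pos: [0.6072, -0.0309, 0.0099]
eef_rot: [0.56, -0.418, 0.569, 0.434]
wrist_force: [-5.4, 1.8, 4.7]
opening: 0.0434
```

Call:
{"op": "apply_moves", "data": {
  "moves": [
    [[0,0,0,0,0,0,0.3],[0,0,0,0,0,0,0.3],[0,0,0,0,0,0,0.3],[0,0,0,0,0,0,0.3],[0,0,0,0,0,0,0.3],[0,0,0,0,0,0,0.3],[0,0,0,0,0,0,0.3],[0,0,0,0,0,0,0.3],[0,0,0,0,0,0,0.3],[0,0,0,0,0,0,0.3],[0,0,0,0,0,0,0.3],[0,0,0,0,0,0,0.3]]
  ]
}}

```text
time_s: 23.62
ee_pos: [0.6064, -0.0306, 0.01]
eef_rot: [0.559, -0.417, 0.569, 0.435]
wrist_force: [-5.5, 0.9, 4.5]
opening: 0.0434
```

Call:
{"op": "apply_moves", "data": {
  "moves": [
    [[0,0,0,0,0,0,0.3],[0,0,0,0,0,0,0.3],[0,0,0,0,0,0,0.3],[0,0,0,0,0,0,0.3],[0,0,0,0,0,0,0.3],[0,0,0,0,0,0,0.3],[0,0,0,0,0,0,0.3],[0,0,0,0,0,0,0.3],[0,0,0,0,0,0,0.3],[0,0,0,0,0,0,0.3],[0,0,0,0,0,0,0.3],[0,0,0,0,0,0,0.3]]
  ]
}}

```text
time_s: 24.62
ee_pos: [0.6057, -0.0304, 0.0101]
eef_rot: [0.559, -0.416, 0.57, 0.435]
wrist_force: [-5.5, 1.3, 4.6]
opening: 0.0434
```

Call:
{"op": "apply_moves", "data": {
  "moves": [
    [[0,0,0,0,0,0,0.3],[0,0,0,0,0,0,0.3],[0,0,0,0,0,0,0.3],[0,0,0,0,0,0,0.3],[0,0,0,0,0,0,0.3],[0,0,0,0,0,0,0.3],[0,0,0,0,0,0,0.3],[0,0,0,0,0,0,0.3],[0,0,0,0,0,0,0.3],[0,0,0,0,0,0,0.3],[0,0,0,0,0,0,0.3],[0,0,0,0,0,0,0.3]]
  ]
}}

```text
time_s: 25.62
ee_pos: [0.6051, -0.0302, 0.0103]
eef_rot: [0.558, -0.416, 0.57, 0.436]
wrist_force: [-4.4, 1.1, 4.8]
opening: 0.0434
```

```bash
python3 c.py; python3 b.py|grep "scene now"; python3 c.py
python3 - <<'E'
from h import *
p,d=robot.snapshot('scene');C=cloud('scene',d); Z=C[...,2]
m=(Z>.09)&(Z<.12)&(np.hypot(C[...,0]-.48,C[...,1]-.264)<.06); print("mill top",C[m].mean(0),Z[m].max())
# foot end vs board mark
r=np.radians(-16); u=np.array([np.cos(r),np.sin(r)]); n=np.array([-u[1],u[0]])
q=C[...,:2]-[.6483,-.0428];a=q@u;b=q@n
s=(Z>.042)&(Z<.058)&(a>-.045)&(a<.005)&(abs(b)<.04)
for lo in np.arange(-.04,.004,.006):
    t=s&(a>=lo)&(a<lo+.006)
    if t.any(): print(round(lo,3),t.sum(),b[t].min().round(4),b[t].max().round(4),Z[t].max().round(4),"z med",np.median(Z[t]).round(4))
cv2.imwrite('pics/s9.png',p)
E
```

```text
foot end beyond rest face mm 17.550483461111202 lateral mm 0.19674616089099572 F along push 4.551187610215644
t 25.6167 pos [ 0.6051 -0.0302  0.0103] open 0.0434 F [-4.4  1.1  4.8]
jaw yaw 74.1 turn [ 0.07  0.23 -1.89] shift now [ 0.1  -0.05 -0.02] shift after turn [ 0.1  -0.04 -0.02] j7 1.72
scene now -0.075 56 a mean mm 15.0
scene now 0.045 74 a mean mm 15.7
foot end beyond rest face mm 17.54412860707777 lateral mm 0.21416644753248626 F along push 5.373858901200712
t 25.7667 pos [ 0.6051 -0.0302  0.0103] open 0.0433 F [-5.2  1.4  5.4]
jaw yaw 74.1 turn [ 0.07  0.23 -1.89] shift now [ 0.1  -0.05 -0.02] shift after turn [ 0.1  -0.05 -0.02] j7 1.72
mill top [0.48524889 0.26687402 0.09605627] 0.10060611548580406
-0.04 1 -0.0005 -0.0005 0.0496 z med 0.0496
-0.034 14 -0.0133 0.0256 0.0535 z med 0.0504
-0.028 39 -0.0204 0.0245 0.0525 z med 0.0496
-0.022 40 -0.0184 0.0247 0.0521 z med 0.0499
-0.016 40 -0.0194 0.024 0.0517 z med 0.0496
-0.01 40 -0.0195 0.0248 0.0542 z med 0.0502
-0.004 39 -0.0182 0.0245 0.0522 z med 0.0497
0.002 20 -0.0173 0.0246 0.0521 z med 0.0488
```

View pics/s9.png

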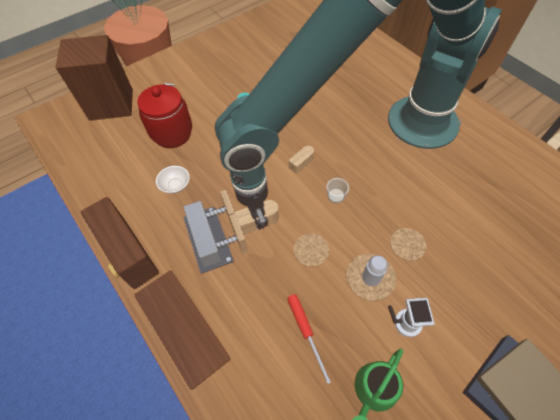

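The mill stands on the mat at (375,270) and the foot is against the board. Zero rows creep back slowly, so I'll push forward again, fix the tilt and hold with a tiny forward bias.

Call:
{"op": "apply_moves", "data": {
  "moves": [
    [[0,-0.5,0,0,0.1,-1.5,0.3],[0,-0.5,0,0,0.1,-1.0,0.3],[0,-0.5,0,0,0,-0.8,0.3],[0,-0.5,0,0,0,-0.5,0.3],[0,-0.06,0,0,0,-0.1,0.3],[0,-0.06,0,0,0,-0.1,0.3],[0,-0.06,0,0,0,-0.1,0.3],[0,-0.06,0,0,0,-0.1,0.3],[0,-0.06,0,0,0,-0.1,0.3],[0,-0.06,0,0,0,-0.1,0.3],[0,-0.06,0,0,0,-0.1,0.3],[0,-0.06,0,0,0,-0.1,0.3]]
  ]
}}

```text
time_s: 26.82
ee_pos: [0.6068, -0.0307, 0.0093]
eef_rot: [0.564, -0.424, 0.564, 0.429]
wrist_force: [-6.2, 1.3, 6.2]
opening: 0.0433
```

```bash
python3 c.py; python3 b.py|grep "scene now"; python3 c.py
```

```text
foot end beyond rest face mm 19.26578255160088 lateral mm 0.17158143273809578 F along push 6.311452961215262
t 26.8167 pos [ 0.6068 -0.0307  0.0093] open 0.0433 F [-6.2  1.3  6.2]
jaw yaw 74.2 turn [ 0.15  0.23 -0.32] shift now [ 0.    0.13 -0.02] shift after turn [-0.    0.13 -0.02] j7 1.73
scene now -0.075 56 a mean mm 16.4
scene now 0.045 74 a mean mm 16.4
foot end beyond rest face mm 19.253781171983466 lateral mm 0.1781975244949905 F along push 6.367066244298507
t 26.9667 pos [ 0.6068 -0.0307  0.0093] open 0.043 F [-6.4  0.8  6.2]
jaw yaw 74.1 turn [ 0.15  0.23 -0.32] shift now [ 0.    0.13 -0.02] shift after turn [ 0.    0.13 -0.02] j7 1.73
```

Call:
{"op": "apply_moves", "data": {
  "moves": [
    [[0,-0.6,0,0,0.1,-0.4,0.3],[0,-0.6,0,0,0,-0.3,0.3],[0,-0.5,0,0,0,-0.2,0.3],[0,-0.06,0,0,0,-0.1,0.3],[0,-0.06,0,0,0,-0.1,0.3],[0,-0.06,0,0,0,-0.1,0.3],[0,-0.06,0,0,0,-0.1,0.3],[0,-0.06,0,0,0,-0.1,0.3],[0,-0.06,0,0,0,-0.1,0.3],[0,-0.06,0,0,0,-0.1,0.3],[0,-0.06,0,0,0,-0.1,0.3],[0,-0.06,0,0,0,-0.1,0.3]]
  ]
}}

```text
time_s: 27.97
ee_pos: [0.6097, -0.0315, 0.0094]
eef_rot: [0.562, -0.42, 0.566, 0.433]
wrist_force: [-7.1, 2.0, 5.5]
opening: 0.0436
```

Call:
{"op": "apply_moves", "data": {
  "moves": [
    [[0,-0.06,0,0,0,-0.1,0.3],[0,-0.06,0,0,0,-0.1,0.3],[0,-0.06,0,0,0,-0.1,0.3],[0,-0.06,0,0,0,-0.1,0.3],[0,-0.06,0,0,0,-0.1,0.3],[0,-0.06,0,0,0,-0.1,0.3],[0,-0.06,0,0,0,-0.1,0.3],[0,-0.06,0,0,0,-0.1,0.3],[0,-0.06,0,0,0,-0.1,0.3],[0,-0.06,0,0,0,-0.1,0.3],[0,-0.06,0,0,0,-0.1,0.3],[0,-0.06,0,0,0,-0.1,0.3]]
  ]
}}

```text
time_s: 28.97
ee_pos: [0.6097, -0.0315, 0.0093]
eef_rot: [0.563, -0.421, 0.565, 0.432]
wrist_force: [-7.1, 1.6, 6.0]
opening: 0.0434
```

Call:
{"op": "apply_moves", "data": {
  "moves": [
    [[0,-0.06,0,0,0,-0.1,0.3],[0,-0.06,0,0,0,-0.1,0.3],[0,-0.06,0,0,0,-0.1,0.3],[0,-0.06,0,0,0,-0.1,0.3],[0,-0.06,0,0,0,-0.1,0.3],[0,-0.06,0,0,0,-0.1,0.3],[0,-0.06,0,0,0,-0.1,0.3],[0,-0.06,0,0,0,-0.1,0.3],[0,-0.06,0,0,0,-0.1,0.3],[0,-0.06,0,0,0,-0.1,0.3],[0,-0.06,0,0,0,-0.1,0.3],[0,-0.06,0,0,0,-0.1,0.3]]
  ]
}}

```text
time_s: 29.97
ee_pos: [0.6098, -0.0315, 0.0093]
eef_rot: [0.564, -0.422, 0.564, 0.431]
wrist_force: [-6.1, 0.8, 6.8]
opening: 0.0434
```

Call:
{"op": "apply_moves", "data": {
  "moves": [
    [[0,-0.06,0,0,0,-0.1,0.3],[0,-0.06,0,0,0,-0.1,0.3],[0,-0.06,0,0,0,-0.1,0.3],[0,-0.06,0,0,0,-0.1,0.3],[0,-0.06,0,0,0,-0.1,0.3],[0,-0.06,0,0,0,-0.1,0.3],[0,-0.06,0,0,0,-0.1,0.3],[0,-0.06,0,0,0,-0.1,0.3],[0,-0.06,0,0,0,-0.1,0.3],[0,-0.06,0,0,0,-0.1,0.3],[0,-0.06,0,0,0,-0.1,0.3],[0,-0.06,0,0,0,-0.1,0.3]]
  ]
}}

```text
time_s: 30.97
ee_pos: [0.6098, -0.0315, 0.0093]
eef_rot: [0.564, -0.422, 0.564, 0.431]
wrist_force: [-5.4, 2.2, 7.0]
opening: 0.0435
```

```bash
python3 c.py; python3 b.py|grep "scene now"; python3 b.py|grep "scene now"; python3 c.py
```

```text
foot end beyond rest face mm 22.378221456409406 lateral mm 0.27027481047304214 F along push 5.793975703194271
t 30.9667 pos [ 0.6098 -0.0315  0.0093] open 0.0435 F [-5.4  2.2  7. ]
jaw yaw 74.2 turn [ 0.19  0.46 -0.52] shift now [ 0.01  0.44 -0.03] shift after turn [ 0.    0.44 -0.03] j7 1.73
scene now -0.075 56 a mean mm 19.3
scene now 0.045 73 a mean mm 19.5
scene now -0.075 56 a mean mm 19.0
scene now 0.045 73 a mean mm 19.4
foot end beyond rest face mm 22.368186123050588 lateral mm 0.2590545689690309 F along push 5.756785465237819
t 31.2667 pos [ 0.6098 -0.0315  0.0093] open 0.0434 F [-5.5  1.6  5.9]
jaw yaw 74.2 turn [ 0.19  0.46 -0.52] shift now [ 0.01  0.44 -0.02] shift after turn [ 0.    0.44 -0.03] j7 1.73
```

Steady: about 19.5 mm of board travel (≈9.8 N), square, centred and still. Handing in.

```bash
python3 -c "
from station import robot
print(robot.sign_off())"; python3 c.py
```

```text
the job is handed in; nothing more can be done
None
the job is handed in; nothing more can be done
```

The pepper mill now stands upright on the large cork mat, within about 6 mm of its centre. The oak foot is still gripped and pressing flat-end first on the middle of the board, and I handed the job in at about 31 s of the 64 s allowed.

**Push force:** the two estimates disagree.
- **Camera:** the board had moved about 19.5 mm, which is about 9.8 N from the springs.
- **Wrist sensor:** it read only about 6 to 7 N. Friction under the foot may explain the gap. Both values are inside 5–13 N.

**Alignment:** the gripper was square to the board within about 0.2° in yaw, tilted about 0.5°, and within about 1–2 mm of the middle. The foot's top face measured about 50 mm high, so it lies flat on the sideboard.

**Holding:**
- The first long hold, from about 18 s to 26 s, crept back by roughly 0.7 mm/s in its last few seconds, with the gripper tilting up to 1.9°.
- I pushed forward again and added a small forward bias. It then held steady for the last 3 s before I handed in.

**Everything else:** in the last full view, taken about 5 s before I handed in, the mill was upright and the bystanders in view looked unmoved. I did not measure their positions.

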